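Vent the curing pot and slacken its lid clamp

ROBOT

A 6-joint arm with a two-finger parallel gripper is mounted at the origin on a cart in front of the work surface, level with it; the furniture and walls round the work are solid. World frame = base frame: x ahead of the robot, y to its left, z up, the work surface at z = 0. Lengths are in m, angles in rad, forces in N, time in s.
With the tool pointing down it reaches from about 0.25 to 0.725 m from the base axis. Payload 4 kg.
Tool frame: the origin (TCP) lies midway between the tips of the shut fingers; the grasp point (between the pads) lies grip_point_offset behind it (grip_point_offset is the distance from the TCP to the grasp point, in m); z points along the fingers, y is the line along which they close (so a half turn about z gives the same grasp; the last joint's range is limited). The gripper opens to 85 mm and grips with 20 to 120 N. Pads are 22 mm wide; open, the fingers measure 114 mm over their backs; the gripper's body (76 mm by 85 mm) begins 54 mm behind the grasp point. The pads swing forward as they close: fully open they stand 13 mm farther back than shut.
Start: joints at [1.294, 0.241, 0.005, 1.335, 0, 1.571], TCP at [0.137, 0.481, 0.231] pointing down, gripper open.
Joint ranges: [-2.72, 2.72], [-1.05, 1.87], [-1.09, 1.28], [-1.99, 2.15], [-1.42, 1.44], [-3.14, 3.14]. Speed limits (rad/s): [2.79, 2.79, 3.14, 3.14, 3.14, 3.14].

INTERFACE

Orientations are given as a unit quaternion [x, y, z, w].
In Python, from workcell import * gives the robot as it stands. The module is installed in compiled form; this text tells all that it offers.
- The arm moves only by the tool arm_command, never from a script. Its arguments are lists of equal length, an entry for each row: "slide": the shift along the tool's x, y, z in cm, a list of three; "spin": the turn about the tool's z in degrees. A call has exactly 5 rows; each row is the pose to reach, as a shift and turn from the pose commanded when the call began, along the tool's axes at that moment; what a row does not reach only later rows make up. A row lasts 1/8 s, in which the tool goes at most 62.5 mm and 10.7 degrees, less where a joint would pass 70% of its speed; a pose out of reach is approached as far as the arm can. A call with a gripper value outside its range is refused whole. "jaw" is the finger opening in cm, from 0 to 8.54, set as the call begins (left out, the last holds). The fingers move at their own pace and stop on an object; the grip force is fixed at half the most. Time passes only in rows, so rows that repeat a pose let the fingers close, or fill a call up. It gives the time, the measured TCP pose, the force, the opening and the grip force at its end, in the units of the state.
- get_obs(): the state, without advancing time (a new reading comes with each control period).
- camera(name): name is "side" or "top"; returns a dict with "pixels" (400x640x3 uint8, red, green, blue), "range_z" (400x640 float32, m along the optical axis (not along the pixel's ray), 0 where there is no reading), "intrinsics" (3x3 intrinsics, pixels), "k1" (the pictures are not rectified: a ray, as slopes to the right and down, at radius r is drawn at 1 + k1 r^2 times it, then the intrinsics apply), "rvec" (rotation vector, rad) and "tvec" (3), from world to camera coordinates, as OpenCV has them. Camera axes: x right, y down, z forward; pixel columns grow to the right and rows downward; lengths in m; the calibration is good to about 2 mm. A picture is of the moment at which its call begins.
- job_done(): hands the job in; it is judged then, once.
Trained networks look in a picture, given as the dict that the camera call returned (one of the last four; its "shot" number tells which), for a name from the list of things; names that differ only in an ending like _2 or _b are one class to them, and where a whole thing is asked for, a point or a joint stands for the part that bears it (a point fixed in the world has none). Each returns a list of dicts, best first, with "confidence" (0 to 1); they miss things now and then, are a little off and sometimes report something else, mostly with a low value. They report only what shows in the picture. A call takes as long as a camera call.
- recognise(picture, thing): "centre" ([column, row] in pixels, amid what is visible of it).
- landmark_of(picture, thing): "centre" ([column, row] in pixels: a listed point, or the origin of a listed thing).
The state is a dict: "clock": time; "joint_pos": joint angles; "joint_vel": joint speeds; "tau": joint torques, N m; "eef_pos": TCP position; "tool_rot": TCP orientation; "ft_force": force on the tool from outside, world axes, zero at the start; "ft_torque": the same for the moment, N m; "grip_width": finger opening in m; "grasp_force": force on a finger pad.
Only numpy, scipy, OpenCV 4.12 (cv2) and the standard library are available. Lean on these libraries where they do the work, as an engineer would, in place of code of your own. Each camera call takes 0.05 s, during which the arm holds its last target. There are 200 camera calls.

TASK

The blue-lidded pressure pot on the bench has finished curing and must be made ready to open. First let the pressure off: push the red vent lever round with your fingertips, from pointing straight out from the pot to lying over the copper silencer, as far as it goes. Then slacken the lid clamp by pushing the black handwheel round by its upright handle, anticlockwise seen from above, through exactly one full turn, so that the handle stops where it started; leave the other things on the bench alone.

Things in the scene. Friction and masses are not known exactly. Their poses are not given: they have to be found in the camera images.
- pressure_pot: pressure pot, fixed: aluminium shell, blue lid 162 mm across (top at 107 mm), dark yoke bar 216 mm long along the pot's y (top at 136 mm). Origin: centre of its underside, on the handwheel's axis; z up. Brass vent manifold on its -x side (towards the robot); copper silencer lies along its -y from under the lever's pivot, 58 mm long, top at 140 mm. Small gauge at the front left, below 90 mm.
- vent_lever (a joint): angle of the red vent lever, rad: 0 = shut, pointing straight out from the pot (pot's -x); it swings level, anticlockwise seen from above, to pi/2 = fully open at its stop, pointing along the pot's -y over the silencer. It may start up to 0.1 rad from shut. Stiff enough to stay where it is left: about 2 N at its tip moves it.
- vent_pivot (a point): pivot of the vent lever (vertical axis), at mid thickness of the lever, 162 mm above the bench, 115 mm from the handwheel's axis. A hub 21 mm across with a nut on it, 10 mm above this point.
- vent_tip (a point): outer end of the vent lever, 65 mm from the pivot, at mid thickness. The red sleeve covers the outer 46 mm of the lever, 14 mm wide and 14 mm high (7 mm above and below this point).
- handwheel (a joint): angle turned by the handwheel since the start, rad: 0 = as found (clamped tight: it cannot turn further clockwise), growing anticlockwise seen from above; one full turn = 6.283. No stop or click at one turn. The screw lifts the wheel by 5 mm per turn. It needs about 4 N at the handle and stays where it is left.
- wheel_hub (a point): top of the wheel's hub on its vertical axis (165 mm above the bench at the start; a nut 18 mm across stands 6 mm above it). Black wheel: hub 34 mm across, three spokes, rim 130 mm across over all, top of the rim 1.5 mm below this point.
- wheel_handle (a point): centre of the wheel's upright bright steel handle, 52 mm from the wheel's axis; it is a revolving grip, round, 25 mm thick at this height (19 mm at its foot), and stands from 19 mm below this point (foot) to 21 mm above it (top, 207 mm above the bench at the start). It may start in any direction from the axis.
- denture: a pink denture with white teeth, 51 x 60 x 20 mm; loose on the bench and not to be disturbed. Origin: centre of its underside.
- stone_cast: a pale blue stone cast of a lower jaw, 60 x 71 x 41 mm; loose on the bench and not to be disturbed. Origin: centre of its underside.
- paste_jar: a round white jar with a green lid, 58 mm across, 50 mm tall; loose on the bench and not to be disturbed. Origin: centre of its underside.
- blue_bottle: a small blue dropper bottle, 33 mm across, 90 mm tall; loose on the bench and not to be disturbed. Origin: centre of its underside.
- liquid_bottle: a slim white bottle with a ribbed cap, 48 mm across, 180 mm tall; loose on the bench and not to be disturbed. Origin: centre of its underside.
- felt_cone: a white felt polishing cone standing on its base, 29 mm across, 48 mm tall; loose on the bench and not to be disturbed. Origin: centre of its underside.
- blue_carver: a blue double-ended wax carver lying flat, 163 mm long, 9 mm thick; loose on the bench and not to be disturbed. Origin: centre of its underside.
- dappen_dish: a little white dappen dish, 33 mm across, 24 mm tall; loose on the bench and not to be disturbed. Origin: centre of its underside.

How it is judged:
By the outcome, as a careful person would: the job done as asked, in the order asked, and still so for the second after the job is handed in, with the robot touching nothing.
It also fails if it takes over 58 s, if anything falls off the work surface, if the arm or the gripper's body presses on something with over 40 N, if the wrist force passes 120 N, or if a joint passes its speed limit or range.

## Working session

There is one attempt and no reset: what is moved stays moved. The work goes in short steps, Python scripts to look and compute and a tool call to move; the robot and the scene stay as the last step left them, time stands still between calls to the robot, and variables do not carry over. Pictures are saved under pics/ and viewed, at most 10 in all, crops included, and the job is handed in when it is done.

Besides the shell and the picture viewer there is one more tool, called after ">>>" as name(argument=value, ...), one argument or row to a line, values as JSON. arm_command: Moves the arm, as the interface text tells. Its arguments: {"type":"object","properties":{"slide":{"type":"array","items":{"type":"array","items":{"type":"number"}}},"spin":{"type":"array","items":{"type":"number"}},"jaw":{"type":"number"}},"required":["slide","spin"]}

```bash
mkdir -p pics; cat > h.py <<'E'
from workcell import *
import numpy as np, cv2
def ray(c,px):
    K=c["intrinsics"];R=cv2.Rodrigues(np.array(c["rvec"],float))[0];t=np.array(c["tvec"],float).ravel()
    d=np.array([(px[0]-K[0][2])/K[0][0],(px[1]-K[1][2])/K[1][1]]);u=d.copy()
    for _ in range(20): u=d/(1+c["k1"]*(u@u))
    return -R.T@t, R.T@np.array([u[0],u[1],1.]),R,t
def at_z(c,px,z):
    o,d,_,_=ray(c,px); return o+d*(z-o[2])/d[2]
def at_depth(c,px):
    o,d,_,_=ray(c,px); r=c["range_z"][int(round(px[1])),int(round(px[0]))]; return o+d*r
def tri(a,pa,b,pb):
    o1,d1,_,_=ray(a,pa);o2,d2,_,_=ray(b,pb)
    s=np.linalg.lstsq(np.c_[d1,-d2],o2-o1,rcond=None)[0]
    p,q=o1+s[0]*d1,o2+s[1]*d2
    return (p+q)/2,np.linalg.norm(p-q)
def project(c,P):
    _,_,R,t=ray(c,(0,0)); p=R@np.array(P)+t; u=p[:2]/p[2]; u=u*(1+c["k1"]*(u@u)); K=c["intrinsics"]
    return np.array([K[0][0]*u[0]+K[0][2],K[1][1]*u[1]+K[1][2]])
E
python3 - <<'E'
from h import *
np.set_printoptions(precision=4,suppress=True)
s=camera("side");t=camera("top")
cv2.imwrite("pics/s0.png",s["pixels"][:,:,::-1]);cv2.imwrite("pics/t0.png",t["pixels"][:,:,::-1])
for n,z in [("vent_pivot",.162),("vent_tip",.162),("wheel_hub",.165),("wheel_handle",.186),("pressure_pot",0)]:
    a=landmark_of(s,n);b=landmark_of(t,n)
    for c,l in ((s,a),(t,b)):
        for k in l[:2]: print(n,np.array(k["centre"]),round(k["confidence"],2),"at_z",at_z(c,k["centre"],z))
    if a and b: print("   tri",*tri(s,a[0]["centre"],t,b[0]["centre"]))
for n in "denture stone_cast paste_jar blue_bottle liquid_bottle felt_cone blue_carver dappen_dish".split():
    for nm,c in (("s",s),("t",t)):
        for k in landmark_of(c,n)[:1]: print(n,nm,np.array(k["centre"]),round(k["confidence"],2),at_z(c,k["centre"],0))
o=get_obs();print(o["eef_pos"],o["tool_rot"],o["clock"])
try: print(grip_point_offset)
except Exception as e: print(e)
E
```

```text
vent_pivot [307.  197.3] 0.44 at_z [ 0.49   -0.2306  0.162 ]
vent_pivot [318.6 223.2] 0.44 at_z [ 0.4873 -0.2306  0.162 ]
vent_pivot [355.3 194.4] 0.29 at_z [ 0.5613 -0.3235  0.162 ]
   tri [ 0.4885 -0.231   0.1624] 0.0025156926733961994
vent_tip [286.7 192.7] 0.47 at_z [ 0.451  -0.1838  0.162 ]
vent_tip [295.7 234.5] 0.73 at_z [ 0.4586 -0.1733  0.162 ]
   tri [ 0.4572 -0.1723  0.1548] 0.004303552934195513
wheel_hub [344.2 208.5] 0.68 at_z [ 0.5496 -0.3279  0.165 ]
wheel_hub [286.7 190.7] 0.15 at_z [ 0.4532 -0.1787  0.165 ]
wheel_hub [356.5 195.5] 0.56 at_z [ 0.558  -0.3263  0.165 ]
   tri [ 0.555  -0.3252  0.1628] 0.007118958703822225
wheel_handle [364.8 202.9] 0.85 at_z [ 0.5914 -0.3573  0.186 ]
wheel_handle [371.1 180.4] 0.81 at_z [ 0.5928 -0.3617  0.186 ]
   tri [ 0.5909 -0.3609  0.1885] 0.0029063164378100143
pressure_pot [346.6 255.5] 0.96 at_z [ 0.5656 -0.3134  0.    ]
pressure_pot [353.2 205.3] 0.61 at_z [ 0.559  -0.3283  0.    ]
   tri [ 0.5574 -0.3277  0.0128] 0.0009685777146058561
denture s [352.3 321.7] 0.56 [ 0.4644 -0.5338  0.    ]
denture t [426.7 242.2] 0.61 [ 0.4542 -0.5356  0.    ]
stone_cast s [384.3 304.1] 0.78 [ 0.5594 -0.5179  0.    ]
stone_cast t [420. 209.] 0.9 [ 0.5491 -0.5191  0.    ]
paste_jar s [407.9 264.8] 0.62 [ 0.6924 -0.4209  0.    ]
paste_jar t [385.9 159.7] 0.92 [ 0.6931 -0.424   0.    ]
blue_bottle s [391.1 248.4] 0.63 [ 0.6912 -0.3406  0.    ]
blue_bottle t [360.2 158.2] 0.72 [ 0.6972 -0.3495  0.    ]
liquid_bottle s [302.8 190.2] 0.66 [0.5985 0.0703 0.    ]
liquid_bottle t [217.5 188. ] 0.98 [0.6078 0.0606 0.    ]
felt_cone s [329.9 210.6] 0.52 [ 0.6245 -0.0878  0.    ]
felt_cone t [308.9 280.3] 0.74 [ 0.3469 -0.2036  0.    ]
blue_carver s [407.6 265.8] 0.69 [ 0.6893 -0.424  -0.    ]
blue_carver t [310.9 276.3] 0.63 [ 0.358  -0.2091  0.    ]
dappen_dish t [386.8 274.7] 0.42 [ 0.363  -0.4211  0.    ]
[0.1366 0.481  0.2313] [ 0.1379  0.9904 -0.      0.    ] 1.4
0.0187
```

View pics/s0.png

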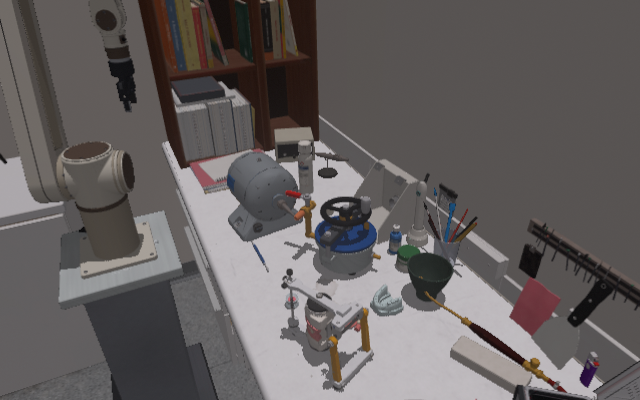

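View pics/t0.png

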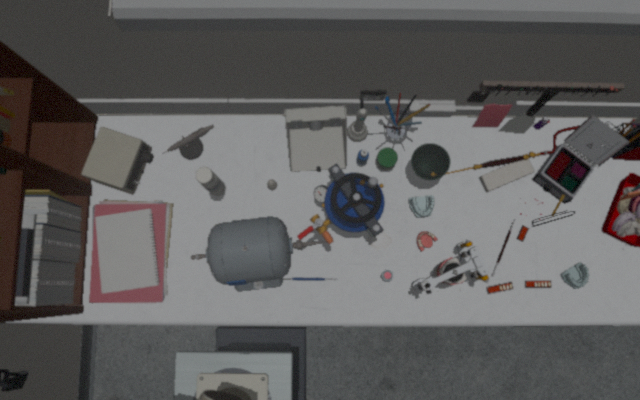

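The side view shows the pot at about (345,240) with the vent lever at (300,193); in the top view the wheel is at (355,203), the lever near (307,228), and the grey motor's spindle is close by. I'll zoom in on both.

```bash
python3 - <<'E'
from h import *
s=camera("side");t=camera("top")
a=cv2.resize(s["pixels"][170:290,260:400,::-1],None,fx=4,fy=4,interpolation=cv2.INTER_CUBIC)
b=cv2.resize(t["pixels"][150:290,270:410,::-1],None,fx=4,fy=4,interpolation=cv2.INTER_CUBIC)
cv2.imwrite("pics/s1.png",a);cv2.imwrite("pics/t1.png",b)
# height map from top camera, coarse, over the work area
np.set_printoptions(precision=3,suppress=True,linewidth=200)
H={}
for v in range(150,300):
    for u in range(180,460):
        if t["range_z"][v,u]>0:
            p=at_depth(t,(u,v)); k=(int(np.floor(p[0]/.02)),int(np.floor(p[1]/.02))); H[k]=max(H.get(k,0),p[2])
print("rows x from .74 down; cols y from .02 to -.5 (heights in cm)")
print("      "+" ".join(f"{j*2:3d}" for j in range(1,-26,-1)))
for i in range(36,14,-1): print(f"{i*2:4d}  "+" ".join(f"{H.get((i,j),0)*100:3.0f}" for j in range(1,-26,-1)))
E
```

```text
rows x from .74 down; cols y from .02 to -.5 (heights in cm)
        2   0  -2  -4  -6  -8 -10 -12 -14 -16 -18 -20 -22 -24 -26 -28 -30 -32 -34 -36 -38 -40 -42 -44 -46 -48 -50
  72    0   0   0   0   0   0   0   0   0   0   0   0   0   0   0   0   1   0   0   0   0   0   0   0   0   1   0
  70    1   1   1   1   1   1   1   1   1   6   1   1   1   1   1   1   1   3   1   6   6   5   5   6   5   1   8
  68    1   1   1   1   1   1   1   1   1  10   1   1   1   1   1   1   1   9   6  10   7   6   6   6   6   1   9
  66    1   1   1   1   1   1   1   1   1   8   1   1   1   1   1   1   1   6   1   6   2   5   6   6   6   1   9
  64    1   1   1   1   1   1   1   1   1   5   1   1   1   8   1  14  14   1   1   0   0   1   5   5   1   1  10
  62    1   1   1   1   1   1   5   5   1   1   1   1   1   1  14  15  14   9  10   0   0   0   1   1   1   1   9
  60   18   1   1   1   1   1   5   5   1   1   1   1   1   8   8  16  17  17  17  17   0   9   6   1   1   1   1
  58   13   1   1   1   1   1   1   1   1   1   1   1   7   8  10  17  17  17  16  21  21  16   1   1   1   1   2
  56    1   1
[... 882 characters left out ...]
   1   1   1   1
  40   21  21  22  21  22  21  21  21  21  20  14   1   1   1   1   1   1   1   1   1   1   1   1   1   1   1   1
  38   21  21  21  21  21  21  21  21  20  20   1   1   1   1   1   1   1   1   1   1   1   1   1   1   1   1   1
  36   20  21  21  20  20  20  20  20  19  18   1   1   1   1   1   1   1   1   1   1   1   1   3   3   1   1   1
  34   18  19  19  19  18  18  18  18  17  15   1   1   1   2   1   1   1   1   1   1   1   1   3   3   1   1  16
  32    1  16  16  16  15   3   4   4   3   1   1   1   1   1   1   1   1   1   1   1   1   1   1   1   1  15  18
  30    1   1   3   3   2   1   1   1   1   1   1   1   1   1   1   1   1   1   1   0   1   1   1   1   1   1   1
```

View pics/s1.png

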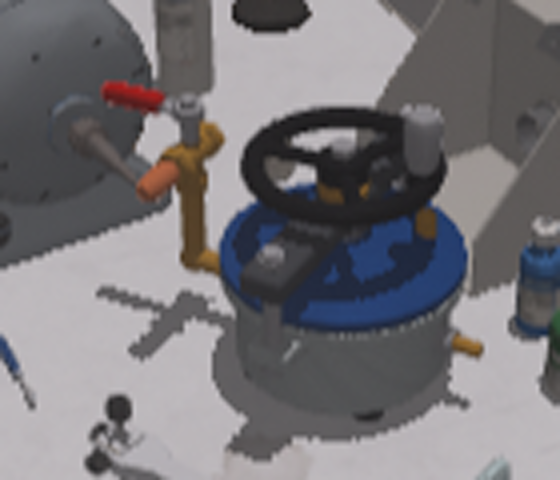

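View pics/t1.png

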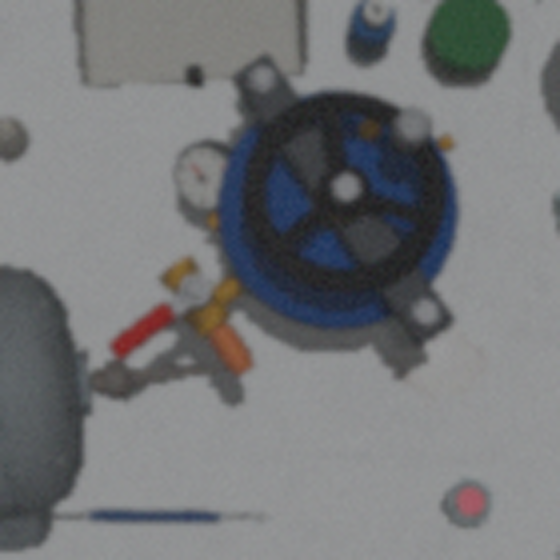

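The zooms show the red sleeve running from (317,222) to (299,237) in the top picture. The silencer points down-right from the pivot, the hub nut is at (356.5,196.5) and the handle at (373,181). The motor spindle lies below the lever tip. Next I'll refine the lever angle and work out the approach.

```bash
cat >> h.py <<'E'
import json,os
def plan(rows,start=None,q=0.1,dry=False):
    """rows: 5 x (x,y,z,yaw deg of tool x). Prints the call's slide/spin, tracks the commanded pose."""
    c=start or json.load(open("cmd.json")); y=np.radians(c[3])
    X=np.array([np.cos(y),np.sin(y),0]);Y=np.array([np.sin(y),-np.cos(y),0]);Z=np.array([0,0,-1.])
    S=[];P=[]
    for r in rows:
        d=np.array(r[:3])-c[:3]; S.append([float(round(round(v*100/q)*q,2)) for v in (d@X,d@Y,d@Z)]); P.append(float(round(c[3]-r[3])))
    e=np.array(c[:3])+(S[-1][0]*X+S[-1][1]*Y+S[-1][2]*Z)/100
    json.dump([*e,c[3]-P[-1]],open("cmd.json","w"))
    print("slide",S,"spin",P)
def pose():
    o=get_obs();x,y=o["tool_rot"][:2]; return [*o["eef_pos"],float(np.degrees(np.arctan2(2*x*y,2*x*x-1)))%360]
E
python3 - <<'E'
from h import *
np.set_printoptions(precision=4,suppress=True)
s=camera("side");t=camera("top")
for nm,c,(v0,v1,u0,u1) in (("s",s,(170,215,270,325)),("t",t,(210,250,280,330))):
    p=c["pixels"].astype(int);m=(p[...,0]>110)&(p[...,1]<70)&(p[...,2]<80)
    M=np.zeros_like(m);M[v0:v1,u0:u1]=m[v0:v1,u0:u1]
    v,u=np.nonzero(M); q=np.array([at_z(c,(a,b),.166) for a,b in zip(u,v)]);w=q[:,:2]-q[:,:2].mean(0)
    d=np.linalg.svd(w,full_matrices=False)[2][0]; pr=w@d
    print(nm,len(u),"centre",q.mean(0),"len",np.ptp(pr),"ang",np.degrees(np.arctan2(d[1],d[0]))%180)
for P in ((.4885,-.232,.172),(.556,-.326,.171)): print(project(t,P),project(s,P))
for px in ((373,181.2),): print("handle top",at_z(t,px,.207))
print("nut",at_z(t,(356.5,196.5),.171),"vent nut",at_z(t,(317.5,222),.172))
c=pose();print(c)
A=np.array(c[:3]);B=np.array([.49,-.16,.30])
c0=c
for k in range(3):
    rows=[]
    for i in range(5):
        f=(5*k+i+1)/15
        rows.append([*(A[:2]+(B-A)[:2]*f),min(.231+.035*(5*k+i+1),.30),c0[3]-36*f])
    plan(rows,c if k==0 else None,q=.5)
E
```

```text
s 54 centre [ 0.4633 -0.2002  0.166 ] len 0.12840084085956904 ang 91.50133712776686
t 68 centre [ 0.4633 -0.1962  0.166 ] len 0.04096953660417295 ang 129.23923003476827
[319.1572 222.2518] [306.5455 194.4047]
[356.5599 195.8501] [346.1284 205.5075]
handle top [ 0.5864 -0.3642  0.207 ]
nut [ 0.5543 -0.3258  0.171 ] vent nut [ 0.4891 -0.2279  0.172 ]
[np.float64(0.1366223786306838), np.float64(0.48095537930317955), np.float64(0.23129327557102647), 164.1424483454426]
slide [[-3.5, -3.5, -3.5], [-7.0, -7.0, -7.0], [-10.5, -10.5, -7.0], [-13.5, -14.0, -7.0], [-17.0, -17.5, -7.0]] spin [2.0, 5.0, 7.0, 10.0, 12.0]
slide [[-4.0, -2.5, 0.0], [-8.5, -5.0, 0.0], [-12.5, -8.0, 0.0], [-16.5, -10.5, 0.0], [-20.5, -13.0, 0.0]] spin [2.0, 5.0, 7.0, 10.0, 12.0]
slide [[-4.5, -2.0, 0.0], [-9.0, -3.5, 0.0], [-13.5, -5.5, 0.0], [-18.5, -7.5, 0.0], [-23.0, -9.0, 0.0]] spin [2.0, 5.0, 7.0, 10.0, 12.0]
```

>>> arm_command(
  slide=[
    [-3.5,-3.5,-3.5],
    [-7,-7,-7],
    [-10.5,-10.5,-7],
    [-13.5,-14,-7],
    [-17,-17.5,-7],
  ],
  spin=[2,5,7,10,12],
  jaw=0,
)

```text
clock: 2.22
eef_pos: [0.2527, 0.2649, 0.3016]
tool_rot: [0.241, 0.971, 0.0, 0.0]
ft_force: [1.6, -0.5, 0.5]
grip_width: 0.0002
grasp_force: 0.0
```

>>> arm_command(
  slide=[
    [-4,-2.5,0],
    [-8.5,-5,0],
    [-12.5,-8,0],
    [-16.5,-10.5,0],
    [-20.5,-13,0],
  ],
  spin=[2,5,7,10,12],
)

```text
clock: 2.85
eef_pos: [0.3735, 0.0539, 0.3016]
tool_rot: [0.342, 0.94, 0.0, 0.0]
ft_force: [0.2, 0.6, 0.6]
grip_width: 0.0001
grasp_force: 0.0
```

>>> arm_command(
  slide=[
    [-4.5,-2,0],
    [-9,-3.5,0],
    [-13.5,-5.5,0],
    [-18.5,-7.5,0],
    [-23,-9,0],
  ],
  spin=[2,5,7,10,12],
)

```text
clock: 3.48
eef_pos: [0.4923, -0.1629, 0.3013]
tool_rot: [0.438, 0.899, 0.0, 0.0]
ft_force: [0.1, 0.6, -0.4]
grip_width: 0.0001
grasp_force: 0.0
```

```bash
cat >> h.py <<'E'
PIV=np.array([.489,-.231])
def lev(th,r=.036,off=.0215,z=.160):
    a=np.radians(th); return [*(PIV+r*np.array([np.cos(a),np.sin(a)])-off*np.array([-np.sin(a),np.cos(a)])),z,th]
E
python3 - <<'E'
from h import *
print(json.load(open("cmd.json")),pose())
s=lev(128,off=.030)
plan([s[:2]+[z,128] for z in (.28,.24,.20,.17,.16)])
for a,b in ((126,156),(156,188),(188,214)):
    plan([lev(a+(b-a)*(i+1)/5) for i in range(5)])
E
```

```text
[0.49170987224324225, -0.16105294469697418, 0.3012932755710265, 128.1424483454426] [np.float64(0.4923395474676885), np.float64(-0.1629482171269603), np.float64(0.3013483852664418), 128.01594021720348]
slide [[-1.7, -1.5, 2.1], [-1.7, -1.5, 6.1], [-1.7, -1.5, 10.1], [-1.7, -1.5, 13.1], [-1.7, -1.5, 14.1]] spin [0.0, 0.0, 0.0, 0.0, 0.0]
slide [[0.1, -1.1, 0.0], [0.3, -1.5, 0.0], [0.4, -1.9, 0.0], [0.5, -2.4, 0.0], [0.6, -2.8, 0.0]] spin [-4.0, -10.0, -16.0, -22.0, -28.0]
slide [[0.2, -0.4, 0.0], [0.4, -0.9, 0.0], [0.5, -1.3, 0.0], [0.5, -1.8, 0.0], [0.6, -2.3, 0.0]] spin [-6.0, -13.0, -19.0, -25.0, -32.0]
slide [[0.1, -0.3, 0.0], [0.3, -0.7, 0.0], [0.4, -1.0, 0.0], [0.5, -1.4, 0.0], [0.5, -1.8, 0.0]] spin [-5.0, -10.0, -15.0, -21.0, -26.0]
```

>>> arm_command(
  slide=[
    [-1.7,-1.5,2.1],
    [-1.7,-1.5,6.1],
    [-1.7,-1.5,10.1],
    [-1.7,-1.5,13.1],
    [-1.7,-1.5,14.1],
  ],
  spin=[0,0,0,0,0],
)

```text
clock: 4.1
eef_pos: [0.4891, -0.1832, 0.1583]
tool_rot: [0.437, 0.899, -0.0, -0.002]
ft_force: [-0.1, -0.6, 0.4]
grip_width: -0.0001
grasp_force: 0.0
```

>>> arm_command(
  slide=[
    [0.1,-1.1,0],
    [0.3,-1.5,0],
    [0.4,-1.9,0],
    [0.5,-2.4,0],
    [0.6,-2.8,0],
  ],
  spin=[-4,-10,-16,-22,-28],
)

```text
clock: 4.72
eef_pos: [0.466, -0.1956, 0.1616]
tool_rot: [0.205, 0.979, 0.001, 0.001]
ft_force: [1.2, 2.7, -1.6]
grip_width: 0.0004
grasp_force: 1.4
```

>>> arm_command(
  slide=[
    [0.2,-0.4,0],
    [0.4,-0.9,0],
    [0.5,-1.3,0],
    [0.5,-1.8,0],
    [0.6,-2.3,0],
  ],
  spin=[-6,-13,-19,-25,-32],
)

```text
clock: 5.35
eef_pos: [0.4501, -0.214, 0.1614]
tool_rot: [-0.073, 0.997, 0.001, 0.001]
ft_force: [-0.6, 2.8, 0.9]
grip_width: -0.0001
grasp_force: 1.7
```

>>> arm_command(
  slide=[
    [0.1,-0.3,0],
    [0.3,-0.7,0],
    [0.4,-1,0],
    [0.5,-1.4,0],
    [0.5,-1.8,0],
  ],
  spin=[-5,-10,-15,-21,-26],
)

```text
clock: 5.98
eef_pos: [0.4465, -0.2329, 0.1613]
tool_rot: [-0.295, 0.955, 0.001, -0.001]
ft_force: [-4.3, 2.0, 2.6]
grip_width: 0.0001
grasp_force: 2.1
```

```bash
python3 - <<'E'
from h import *
t=camera("top");cv2.imwrite("pics/t2.png",cv2.resize(t["pixels"][170:290,270:410,::-1],None,fx=4,fy=4,interpolation=cv2.INTER_CUBIC))
print(json.load(open("cmd.json")),pose(),get_obs()["ft_force"])
plan([lev(a) for a in (215,216,217,218,218)])
E
```

```text
[0.4474949691168717, -0.23339647307182293, 0.1602932755710265, 214.1424483454426] [np.float64(0.44672718203054246), np.float64(-0.23346726687304414), np.float64(0.16125618320897062), 214.38548233816658] [-3.81534914  1.03507109  1.64969289]
slide [[0.1, 0.0, 0.0], [0.1, -0.1, 0.0], [0.1, -0.2, 0.0], [0.2, -0.2, 0.0], [0.2, -0.2, 0.0]] spin [-1.0, -2.0, -3.0, -4.0, -4.0]
```

View pics/t2.png

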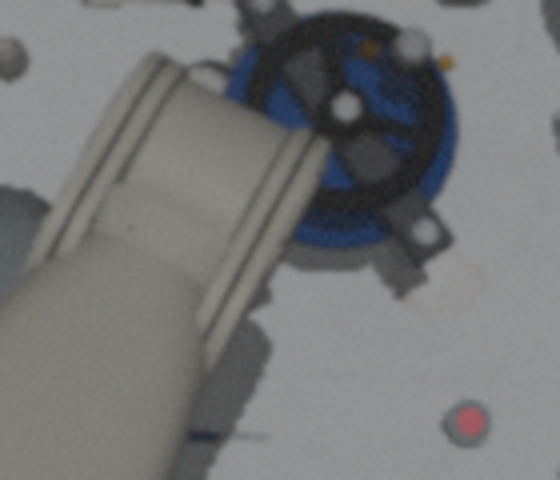

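The wrist hides the lever in this view, so I'll push on until the force shows the stop.

>>> arm_command(
  slide=[
    [0.1,0,0],
    [0.1,-0.1,0],
    [0.1,-0.2,0],
    [0.2,-0.2,0],
    [0.2,-0.2,0],
  ],
  spin=[-1,-2,-3,-4,-4],
)

```text
clock: 6.65
eef_pos: [0.4475, -0.2362, 0.1606]
tool_rot: [-0.327, 0.945, -0.0, 0.001]
ft_force: [-2.1, 2.2, 4.5]
grip_width: -0.0002
grasp_force: 2.1
```

>>> arm_command(
  slide=[
    [0,-0.1,0],
    [0,-0.2,0],
    [0,-0.3,0],
    [0,-0.4,0],
    [0,-0.4,0],
  ],
  spin=[0,0,0,0,0],
)

```text
clock: 7.28
eef_pos: [0.4481, -0.2374, 0.1605]
tool_rot: [-0.327, 0.945, 0.002, -0.0]
ft_force: [-6.4, 7.6, 9.1]
grip_width: -0.0
grasp_force: 6.5
```

>>> arm_command(
  slide=[
    [0,0.6,0],
    [0,1.2,-1],
    [0,1.2,-6],
    [0,1.2,-10],
    [-4,1.2,-12],
  ],
  spin=[0,0,0,0,0],
)

```text
clock: 7.9
eef_pos: [0.474, -0.2069, 0.284]
tool_rot: [-0.325, 0.946, -0.002, 0.002]
ft_force: [0.8, -0.5, -0.6]
grip_width: -0.0002
grasp_force: 0.0
```

>>> arm_command(
  slide=[
    [-3,1.5,0],
    [-6,3,0],
    [-9,5,0],
    [-9,7,0],
    [-9,7,0],
  ],
  spin=[0,0,0,0,0],
  jaw=6,
)

```text
clock: 8.52
eef_pos: [0.5011, -0.0936, 0.2809]
tool_rot: [-0.328, 0.945, -0.0, 0.0]
ft_force: [0.6, -0.1, 0.6]
grip_width: 0.0599
grasp_force: 0.0
```

```bash
python3 - <<'E'
from h import *
np.set_printoptions(precision=4,suppress=True)
s=camera("side");t=camera("top")
f=lambda c:cv2.resize(c["pixels"][165:265,270:400,::-1],None,fx=4,fy=4,interpolation=cv2.INTER_CUBIC)
cv2.imwrite("pics/st3.png",np.vstack([f(s)[:300],f(t)[:300]]))
for n,z in [("vent_pivot",.162),("vent_tip",.162),("wheel_hub",.165),("wheel_handle",.186)]:
    for nm,c in (("s",s),("t",t)):
        for k in landmark_of(c,n)[:1]: print(n,nm,np.array(k["centre"]),round(k["confidence"],2),at_z(c,k["centre"],z))
print(pose())
E
```

```text
vent_pivot s [309.  197.2] 0.64 [ 0.4949 -0.2325  0.162 ]
vent_pivot t [318.3 222.8] 0.68 [ 0.4884 -0.2298  0.162 ]
vent_tip s [290.9 210. ] 0.68 [ 0.429  -0.2693  0.162 ]
vent_tip t [331.2 243.8] 0.54 [ 0.4356 -0.2623  0.162 ]
wheel_hub s [345.2 209.7] 0.87 [ 0.5493 -0.334   0.165 ]
wheel_hub t [357.5 195.1] 0.93 [ 0.559  -0.3288  0.165 ]
wheel_handle s [364.2 203.8] 0.84 [ 0.588  -0.3603  0.186 ]
wheel_handle t [372.4 182.6] 0.75 [ 0.5872 -0.3649  0.186 ]
[np.float64(0.5010569304462392), np.float64(-0.09494876910197968), np.float64(0.28021319342373885), 218.09853948910106]
```

View pics/st3.png

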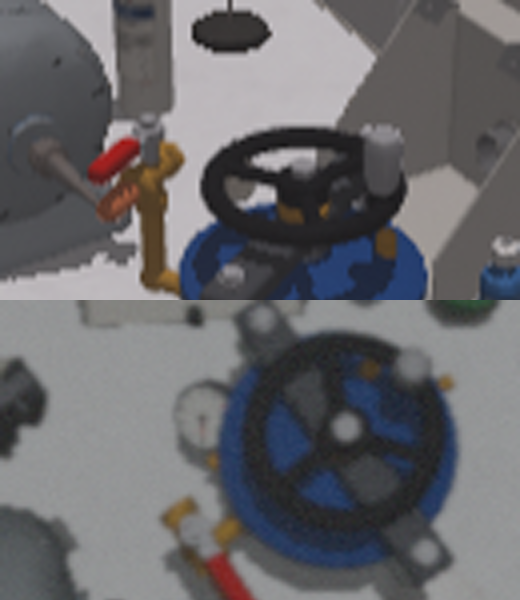

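The lever now lies over the silencer in both halves of the picture, with the sleeve over the copper at about (115,165) in the side view and (230,575) in the top view. The wheel is untouched, with its handle at (412,365) in the top half. Next I'll go to the handle.

```bash
python3 - <<'E'
from h import *
t=camera("top")
p=t["pixels"].astype(int);m=(p[...,0]>110)&(p[...,1]<70)&(p[...,2]<80);M=np.zeros_like(m);M[210:260,305:350]=m[210:260,305:350]
v,u=np.nonzero(M); q=np.array([at_z(t,(a,b),.166)[:2] for a,b in zip(u,v)]);w=q-q.mean(0);d=np.linalg.svd(w,full_matrices=False)[2][0]
print("lever",q.mean(0),np.degrees(np.arctan2(d[1],d[0]))%180+180)
c=[float(x) for x in pose()]
A=np.array(c[:2]);B=np.array([.590,-.363])
plan([[*(A+(B-A)*f),.275,223] for f in (.2,.4,.6,.8,1)],c)
plan([[*B,z,223] for z in (.26,.23,.20,.18,.176)])
E
```

```text
lever [ 0.45535097 -0.2534629 ] 213.5274442691188
slide [[1.9, -5.3, 0.5], [3.8, -10.6, 0.5], [5.7, -16.0, 0.5], [7.6, -21.3, 0.5], [9.6, -26.6, 0.5]] spin [-5.0, -5.0, -5.0, -5.0, -5.0]
slide [[0.0, 0.0, 1.5], [0.0, 0.0, 4.5], [0.0, 0.0, 7.5], [0.0, 0.0, 9.5], [0.0, 0.0, 9.9]] spin [0.0, 0.0, 0.0, 0.0, 0.0]
```

>>> arm_command(
  slide=[
    [1.9,-5.3,0.5],
    [3.8,-10.6,0.5],
    [5.7,-16,0.5],
    [7.6,-21.3,0.5],
    [9.6,-26.6,0.5],
  ],
  spin=[-5,-5,-5,-5,-5],
)

```text
clock: 9.7
eef_pos: [0.5902, -0.3648, 0.2753]
tool_rot: [-0.368, 0.93, -0.0, 0.0]
ft_force: [1.2, -0.7, -0.8]
grip_width: 0.0601
grasp_force: 0.0
```

>>> arm_command(
  slide=[
    [0,0,1.5],
    [0,0,4.5],
    [0,0,7.5],
    [0,0,9.5],
    [0,0,9.9],
  ],
  spin=[0,0,0,0,0],
)

```text
clock: 10.32
eef_pos: [0.5888, -0.3625, 0.174]
tool_rot: [-0.368, 0.93, 0.002, -0.001]
ft_force: [-0.2, -0.2, 0.2]
grip_width: 0.0604
grasp_force: 0.0
```

>>> arm_command(
  slide=[
    [0,0,0],
    [0,0,0],
    [0,0,0],
    [0,0,0],
    [0,0,0],
  ],
  spin=[0,0,0,0,0],
  jaw=2,
)

```text
clock: 10.95
eef_pos: [0.5907, -0.3636, 0.178]
tool_rot: [-0.368, 0.93, -0.001, 0.001]
ft_force: [1.1, -1.1, 5.3]
grip_width: 0.0228
grasp_force: 59.1
```

Gripped: the opening is 22.8 mm and the forces are small. Now I'll plan the turn, 12° per row.

```bash
cat > turn.py <<'E'
from h import *
import sys
C=np.array([float(sys.argv[1]),float(sys.argv[2])]);p0=float(sys.argv[3]);R=.052
def w(d):
    a=np.radians(p0+d); return [C[0]+R*np.cos(a),C[1]+R*np.sin(a),.177+.005*d/360,223]
ds=[float(x) for x in sys.argv[4:]]
for k in range(0,len(ds),5): plan([w(d) for d in ds[k:k+5]])
E
python3 -c "
import json;print(json.load(open('cmd.json')))"
python3 turn.py .5547 -.3248 -47.2 12 24 36 48 60 72 84 96 108 120
```

```text
[0.5897003305520412, -0.36339416716107864, 0.17624696872955117, 223.11182061659022]
slide [[-1.1, 0.1, -0.1], [-2.2, 0.4, -0.1], [-3.1, 1.0, -0.1], [-3.9, 1.7, -0.1], [-4.6, 2.6, -0.2]] spin [0.0, 0.0, 0.0, 0.0, 0.0]
slide [[-0.4, 1.0, 0.0], [-0.7, 2.0, 0.0], [-0.7, 3.1, 0.0], [-0.4, 4.2, 0.0], [0.0, 5.2, 0.0]] spin [0.0, 0.0, 0.0, 0.0, 0.0]
```

>>> arm_command(
  slide=[
    [-1.1,0.1,-0.1],
    [-2.2,0.4,-0.1],
    [-3.1,1,-0.1],
    [-3.9,1.7,-0.1],
    [-4.6,2.6,-0.2],
  ],
  spin=[0,0,0,0,0],
)

```text
clock: 11.58
eef_pos: [0.6076, -0.3142, 0.1791]
tool_rot: [-0.367, 0.93, -0.003, 0.001]
ft_force: [4.1, -4.5, -1.1]
grip_width: 0.0229
grasp_force: 58.8
```

>>> arm_command(
  slide=[
    [-0.4,1,0],
    [-0.7,2,0],
    [-0.7,3.1,0],
    [-0.4,4.2,0],
    [0,5.2,0],
  ],
  spin=[0,0,0,0,0],
)

```text
clock: 12.2
eef_pos: [0.5725, -0.2745, 0.1797]
tool_rot: [-0.368, 0.93, -0.002, 0.003]
ft_force: [3.6, -1.4, 3.3]
grip_width: 0.0226
grasp_force: 59.1
```

```bash
python3 turn.py .5547 -.3248 -47.2 132 144 156 168 180 192 204 216 228 240
```

```text
slide [[0.6, 0.9, -0.1], [1.4, 1.6, -0.1], [2.4, 2.1, -0.1], [3.4, 2.5, -0.1], [4.5, 2.6, -0.1]] spin [0.0, 0.0, 0.0, 0.0, 0.0]
slide [[1.1, -0.1, 0.0], [2.1, -0.4, -0.1], [3.1, -1.0, -0.1], [3.9, -1.7, -0.1], [4.5, -2.6, -0.1]] spin [0.0, 0.0, 0.0, 0.0, 0.0]
```

>>> arm_command(
  slide=[
    [0.6,0.9,-0.1],
    [1.4,1.6,-0.1],
    [2.4,2.1,-0.1],
    [3.4,2.5,-0.1],
    [4.5,2.6,-0.1],
  ],
  spin=[0,0,0,0,0],
)

```text
clock: 12.82
eef_pos: [0.5209, -0.2861, 0.1805]
tool_rot: [-0.368, 0.93, -0.001, 0.002]
ft_force: [6.1, 0.7, 3.3]
grip_width: 0.0224
grasp_force: 59.3
```

>>> arm_command(
  slide=[
    [1.1,-0.1,0],
    [2.1,-0.4,-0.1],
    [3.1,-1,-0.1],
    [3.9,-1.7,-0.1],
    [4.5,-2.6,-0.1],
  ],
  spin=[0,0,0,0,0],
)

```text
clock: 13.45
eef_pos: [0.5052, -0.3345, 0.181]
tool_rot: [-0.368, 0.93, 0.001, 0.002]
ft_force: [3.5, 5.6, 6.2]
grip_width: 0.023
grasp_force: 59.7
```

```bash
python3 turn.py .5547 -.3248 -47.2 252 264 276 288 300 312 324 336 348 360; cat cmd.json
```

```text
slide [[0.5, -1.0, 0.0], [0.7, -2.0, 0.0], [0.7, -3.1, -0.1], [0.5, -4.2, -0.1], [0.0, -5.2, -0.1]] spin [0.0, 0.0, 0.0, 0.0, 0.0]
slide [[-0.6, -0.8, 0.0], [-1.4, -1.6, 0.0], [-2.3, -2.1, 0.0], [-3.4, -2.5, -0.1], [-4.5, -2.6, -0.1]] spin [0.0, 0.0, 0.0, 0.0, 0.0]
[0.5904303518478141, -0.36271074276312526, 0.18224696872955118, 223.11182061659022]
```

>>> arm_command(
  slide=[
    [0.5,-1,0],
    [0.7,-2,0],
    [0.7,-3.1,-0.1],
    [0.5,-4.2,-0.1],
    [0,-5.2,-0.1],
  ],
  spin=[0,0,0,0,0],
)

```text
clock: 14.08
eef_pos: [0.538, -0.3731, 0.1818]
tool_rot: [-0.367, 0.93, 0.002, -0.001]
ft_force: [-4.5, 3.4, 7.0]
grip_width: 0.0225
grasp_force: 60.0
```

>>> arm_command(
  slide=[
    [-0.6,-0.8,0],
    [-1.4,-1.6,0],
    [-2.3,-2.1,0],
    [-3.4,-2.5,-0.1],
    [-4.5,-2.6,-0.1],
  ],
  spin=[0,0,0,0,0],
)

```text
clock: 14.7
eef_pos: [0.589, -0.3649, 0.183]
tool_rot: [-0.366, 0.93, -0.002, -0.002]
ft_force: [-2.6, -5.2, 5.0]
grip_width: 0.0226
grasp_force: 59.7
```

>>> arm_command(
  slide=[
    [0,0,0],
    [0,0,0],
    [0,0,0],
    [0,0,0],
    [0,0,0],
  ],
  spin=[0,0,0,0,0],
)

```text
clock: 15.32
eef_pos: [0.5904, -0.3637, 0.183]
tool_rot: [-0.367, 0.93, -0.001, -0.0]
ft_force: [0.3, -4.9, 5.7]
grip_width: 0.0229
grasp_force: 59.7
```

The TCP is back within 0.3 mm of where it gripped. I'll release, rise and retreat for a check.

>>> arm_command(
  slide=[
    [0,0,0],
    [0,0,0],
    [0,0,0],
    [0,0,0],
    [0,0,0],
  ],
  spin=[0,0,0,0,0],
  jaw=6,
)

```text
clock: 15.95
eef_pos: [0.5905, -0.3621, 0.1821]
tool_rot: [-0.368, 0.93, 0.0, -0.0]
ft_force: [0.3, 0.7, 0.2]
grip_width: 0.0598
grasp_force: 0.0
```

>>> arm_command(
  slide=[
    [0,0,-1],
    [0,0,-4],
    [0,0,-8],
    [0,0,-10],
    [0,0,-10],
  ],
  spin=[0,0,0,0,0],
)

```text
clock: 16.58
eef_pos: [0.5915, -0.3629, 0.2855]
tool_rot: [-0.368, 0.93, -0.002, 0.002]
ft_force: [0.1, -0.1, -0.4]
grip_width: 0.0598
grasp_force: 0.0
```

>>> arm_command(
  slide=[
    [-1.9,5.3,0],
    [-3.8,10.6,0],
    [-5.7,16,0],
    [-7.6,21.3,0],
    [-9.6,26.6,0],
  ],
  spin=[0,0,0,0,0],
)

```text
clock: 17.2
eef_pos: [0.477, -0.1009, 0.2811]
tool_rot: [-0.367, 0.93, 0.001, -0.001]
ft_force: [0.2, 0.8, -0.1]
grip_width: 0.0597
grasp_force: 0.0
```

```bash
python3 - <<'E'
from h import *
np.set_printoptions(precision=4,suppress=True)
s=camera("side");t=camera("top")
cv2.imwrite("pics/t4full.png",t["pixels"][:,:,::-1])
ref=cv2.imread("pics/t0.png");refs=cv2.imread("pics/s0.png")
cr=lambda im:cv2.resize(im[165:265,290:400],None,fx=3.5,fy=3.5,interpolation=cv2.INTER_CUBIC)
f=lambda c:c["pixels"][:,:,::-1]
cv2.imwrite("pics/cmp.png",np.vstack([np.hstack([cr(ref)[:290],cr(f(t))[:290]]),np.hstack([cr(refs)[:290],cr(f(s))[:290]])]))
# handle blob centroid before/after: bright pixels
for nm,im in (("before",ref),("after",f(t))):
    g=im.astype(int).min(2)[172:192,364:384]; v,u=np.nonzero(g>95); print(nm,u.mean()+364,v.mean()+172,len(u))
for n,z in [("vent_tip",.162),("wheel_hub",.170),("wheel_handle",.191)]:
    for nm,c in (("s",s),("t",t)):
        for k in landmark_of(c,n)[:1]: print(n,nm,np.array(k["centre"]),round(k["confidence"],2),at_z(c,k["centre"],z))
o=get_obs();print(o["eef_pos"],o["ft_force"],o["clock"])
E
```

```text
before 376.01477832512313 177.87192118226602 203
after 376.24873096446703 177.86802030456852 197
vent_tip s [293.4 209.1] 0.5 [ 0.4362 -0.2682  0.162 ]
vent_tip t [328.  244.9] 0.58 [ 0.4328 -0.2543  0.162 ]
wheel_hub s [344.  206.7] 0.79 [ 0.5494 -0.3272  0.17  ]
wheel_hub t [355.  196.4] 0.68 [ 0.5548 -0.3221  0.17  ]
wheel_handle s [365.5 199.1] 0.96 [ 0.5977 -0.3494  0.191 ]
wheel_handle t [372.2 182.8] 0.56 [ 0.5856 -0.3639  0.191 ]
[ 0.4791 -0.1037  0.2818] [ 0.0661 -0.9592 -0.5115] 17.6
```

View pics/cmp.png

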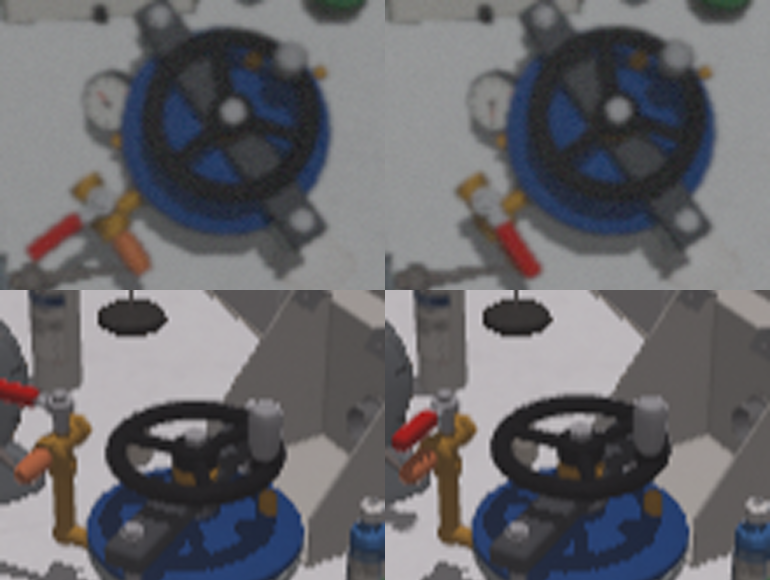

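The comparison shows the handle at the same place before and after, (290,57) against (291,57) in the top crops, with the wheel slightly higher. The lever lies over the silencer and the gauge needle has dropped. I'm handing it in.

```bash
python3 -c "
from workcell import *
print(job_done())"
```

```text
the job is handed in; nothing more can be done
None
```

The vent lever is pushed to its stop over the silencer, and the handwheel has been turned one full turn anticlockwise with its handle back where it started. I gripped the handle to turn it, left the other bench items alone, and handed the job in at about 18 s with the arm clear.

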